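Retaining plate and snap ring onto an axle stub

ROBOT

A 6-joint arm with a two-finger parallel gripper is mounted at the origin on the work surface. World frame = base frame: x ahead of the robot, y to its left, z up, the work surface at z = 0. Lengths are in m, angles in rad, forces in N, time in s.
With the tool pointing down it reaches from about 0.35 to 0.95 m from the base axis. Payload 17.4 kg.
Tool frame: the origin (TCP) lies at the very end of the fingers, on their centre line; the grasp point (between the pads) lies 19 mm behind it; z points along the fingers, x is the direction in which the jaws open and shut, and the axes are right-handed (so a half turn about z gives the same grasp; the last joint's range is limited). The gripper opens to 93 mm and grips with 3 to 60 N. Pads are 15 mm wide; open, the fingers measure 128 mm over their backs; the gripper's body (75 mm by 188 mm) begins 65 mm behind the grasp point.
Start: joints at [1.072, 0.116, 1.442, -0, 1.584, -0.038], TCP at [0.3, 0.605, 0.219] pointing down, gripper open.
Joint ranges: [-2.83, 2.83], [-0.83, 2.19], [0.07, 2.5], [-1.14, 4.28], [0.01, 3], [-2.97, 2.97]. Speed limits (rad/s): [1.89, 1.89, 2.22, 3.14, 3.14, 3.14].

INTERFACE

Orientations are given as a unit quaternion [x, y, z, w].
In Python, from cell import manip gives the robot as it stands. Calls block until the motion is done:
- manip.move_to(position, orientation): joint-space move of the TCP to a pose.
- manip.movel(position, velocity=0.15, rot=None, until_force=None): straight line of the TCP; rot=None keeps the orientation; velocity is the mean speed in m/s. With until_force (N) it stops when the force on the tool has changed by that much, and returns True; else False.
- manip.movej(angles): joint-space move.
- manip.gripper_to(opening): opening from 0.0 (shut) to 1.0 (fully open); the grip force is fixed at half the most; returns when the fingers have stopped.
- manip.dwell(seconds).
- manip.inverse_kinematics(position, orientation): joint angles nearest the present ones, or None.
- manip.get_image(name): name is "side" or "top"; returns (picture, depth): 420x560x3 uint8, red, green, blue; 420x560 float32, m along the optical axis (not along the pixel's ray), 0 where there is no reading.
- manip.camera_model(name): a dict with "fx", "fy", "cx", "cy" (pixels), "k1" (the pictures are not rectified: a ray, as slopes to the right and down, at radius r is drawn at 1 + k1 r^2 times it, then the intrinsics apply), "R" (3x3) and "t" (3): a world point X has camera coordinates R X + t. Camera axes: x right, y down, z forward; pixel columns grow to the right and rows downward; lengths in m; the calibration is good to about 2 mm. A picture is of the moment at which its call begins. camera_model takes no time and is no camera call.
A pose or a line that the arm cannot do raises manip.Unreachable and nothing moves.
- manip.sign_off(): hands the job in, once; it reports no verdict.
Readings, each from a call of its own:
- manip.read_clock(): time.
- manip.read_joint_pos(): joint angles.
- manip.read_qd(): joint speeds.
- manip.read_joint_efforts(): joint torques, N m.
- manip.read_eef_pos(): TCP position.
- manip.read_tcp_rot(): TCP orientation.
- manip.read_ft_force(): force on the tool from outside, world axes, zero at the start.
- manip.read_torque(): the same for the moment, N m.
- manip.read_width(): opening from 0.0 (shut) to 1.0 (fully open).
Only numpy, scipy, OpenCV 4.12 (cv2) and the standard library are available. Lean on these libraries where they do the work, as an engineer would, in place of code of your own. Each camera call takes 0.05 s, during which the arm holds its last target.

TASK

Take only the top plate off the stack of brass-coloured plates, lower it over the upright axle stub until it lies flat on the hub's shoulder, and let go of it. Then lift the snap-ring pliers out of their blue rest by the green handles, squeeze them to spread the ring on their tips, and slide it down over the stub until it is level with the dark groove just above the plate. Finish while holding it there, pliers upright and ring still spread wide around the groove without pressing on plate or stub; leave the other plates and everything else on the desk alone.

Things in the scene. Friction and masses are not known exactly. Their poses are not given: they have to be found in the camera images.
- plate_mid (a point): Centre of the top plate of the stack, half-way up. Brass-coloured plate, 90 mm along its x, 62 mm along y, 8 mm thick, 0.15-0.31 kg, with a round through hole of 45 mm in the middle. It lies loose on two equal plates; the stack's top face is 34 mm above the desk. Grip it across its 62 mm width, fingertips at most about 5 mm below its top face. Any way round on the stub is fine.
- plate1_mid (a point): Centre of the second plate of the stack, half-way up; equal to the top plate; it stays on the stack, like the plate below it.
- plate0_mid (a point): Centre of the lowest plate of the stack, half-way up; it lies on a fixed plywood board, 120 x 80 mm and 10 mm thick.
- hub_seat (a point): Centre of the hub's flat shoulder (steel disc of 52 mm diameter, 50 mm above the desk), on the axis of the axle stub, z up. The bright steel axle stub stands upright on the shoulder: 40 mm diameter, 38 mm high, its top edge chamfered by 3.5 mm. A seated plate's underside lies on this shoulder, around the stub.
- groove (a point): Point on the stub's axis at the middle height of its dark groove (5.5 mm wide, 35 mm diameter), 12.25 mm above the shoulder, so 4.25 mm above the top face of a seated plate.
- stub_top (a point): Centre of the stub's top face, 38 mm above the shoulder.
- pliers_grip (a point): Point midway between the pliers' two green handles, at the height to grip. z up along the pliers, y from handle to handle (close the fingers along y), x towards the ring's middle. Handles: flat outside, 15 mm wide along x, from 53 mm below to 25 mm above this point; outer faces here 62 mm apart when relaxed (69 mm at the top), 40 mm apart when squeezed home.
- ring_mid (a point): Middle of the snap ring's opening at half its 4 mm thickness, as it lies when spread; fixed to the housing, 25.4 mm along x from and 155 mm below pliers_grip, same axes. The steel ring is captive on the pliers' two tips, its plane square to them, 55 mm across outside. Relaxed it is too narrow for the stub (about 36 mm across inside); with the handles squeezed home it opens to 45 mm.
- lever_l (a joint): How far the pliers are squeezed (rad, turn of each handle): 0 relaxed, 0.137 at the stop with the ring fully spread. A spring opens the handles and shuts the ring: about 2 N on each handle to start, 9 N at the stop; a grip of 20 N or more holds it at the stop.
- hub: The hub with the axle stub, fixed to the desk; origin under its centre. Its foot is a grey disc, 116 mm across, 12 mm high, with brass bolt heads up to 18 mm.
- pliers: Snap-ring pliers, 0.31 kg, upright in the blue rest, handles up, ring down; origin under the middle of the dark steel housing (24 mm along x, 90 mm along y, 20 mm high), 90 mm below pliers_grip, same axes. The housing lies in 12 mm deep notches of the rest's two posts: lift it straight up by at least 20 mm to free it. In the rest the handles reach 200 mm above the desk.
- plate2: The top plate of the stack; origin at the centre of its underside.
- rest: The pliers' fixed blue rest: foot 120 x 120 mm, 6 mm high, two posts 97 mm high at y = -40 mm and +40 mm; origin on the desk under the middle of the pliers.
- mug: Blue mug, 76 mm across, 85 mm high, bystander; origin under its centre.
- can: Yellow can, 56 mm across, 100 mm high, bystander; origin under its centre.
- carton: Brown carton, 70 x 50 x 45 mm, bystander; origin under its centre.
- carton2: White carton, 60 x 60 x 50 mm, bystander; origin under its centre.
- bearing: Steel bearing ring, 44 mm across, 14 mm high, bystander; origin under its centre.
- wrench: Wrench lying on the desk, bystander.
- driver: Screwdriver lying on the desk, bystander.
Things that resemble listed ones, but are neither listed nor needed, are in the scene too. What is shaped like the plate2 but purple is not meant.

How it is judged:
On the way, in this order (a step that is already met when the one before it is completed fails the run):
1. the top plate lies flat on the hub's shoulder around the stub, let go (horizontal distance between plate_mid and hub_seat below 0.0045 m and z of plate_mid in the frame of hub_seat between 0.001 and 0.007 m and angle between plate_mid's own z axis and vertical below 0.06 rad and contact force between the fingers and plate2 below 0.3 N), for 0.2 s.
2. the spread ring is around the stub, level with the groove, held by the pliers in the gripper (horizontal distance between ring_mid and groove below 0.0045 m and z of ring_mid in the frame of groove between -0.003 and 0.003 m and angle between ring_mid's own z axis and vertical below 0.12 rad and value of joint lever_l above 0.11 rad and contact force between the fingers and pliers above 3 N), for 0.2 s.
At the end, for the whole second after the job is handed in: Top plate flat on the shoulder, within 4.5 mm of the axis. Gripper holds the pliers upright (0.12 rad), joint lever_l above 0.11, ring around the stub: middle within 4.5 mm of the axis and 3 mm of the groove in height, under 5 N on plate and on hub (all of step 2 and horizontal distance between plate_mid and hub_seat below 0.0045 m and z of plate_mid in the frame of hub_seat between 0.001 and 0.007 m and angle between plate_mid's own z axis and vertical below 0.06 rad and contact force between pliers and hub below 5 N and contact force between pliers and plate2 below 5 N); the arm keeps its last pose, push and grip.
It fails at once if a bystander is shifted by more than 20 mm (distance of any of mug, can, carton, carton2, bearing, wrench, driver from where it was at the start of the episode above 0.02 m).
It fails at once if another plate of the stack is shifted by more than 15 mm (distance of any of plate0_mid, plate1_mid from where it was at the start of the episode above 0.015 m).
It also fails if it takes over 67 s, if anything falls off the work surface, if the arm or the gripper's body presses on something with over 40 N, if the wrist force passes 120 N, or if a joint passes its speed limit or range.

## Working session

There is one attempt and no reset: what is moved stays moved. The work goes in short steps, each a Python script; the robot and the scene stay as the last script left them, time stands still between calls to the robot, and variables do not carry over. Pictures are saved under pics/ and viewed, and the job is handed in when it is done.

```bash
mkdir -p pics; ls; python3 - <<'E'
from cell import manip
import cv2, numpy as np
print(manip.read_clock())
for n in ("side","top"):
    im,d=manip.get_image(n); np.savez(f"pics/{n}0.npz",im=im,d=d)
    cv2.imwrite(f"pics/{n}0.png",cv2.resize(im[:,:,::-1],(800,600),interpolation=cv2.INTER_CUBIC))
    print(n,manip.camera_model(n))
print(manip.read_tcp_rot(),manip.read_width(),manip.read_clock())
E
```

```text
pics
0.0
side {'fx': 462.56788975434966, 'fy': 462.56788975434966, 'cx': 283.3289088216506, 'cy': 206.30199398655742, 'k1': -0.1547670983509968, 'R': array([[ 0.96401654, -0.26539211, -0.01546413],
       [-0.1667587 , -0.55838606, -0.81264786],
       [ 0.20703537,  0.78598475, -0.58254985]]), 't': array([-0.55084287,  0.19212172,  1.15199097])}
top {'fx': 379.8925944541983, 'fy': 379.8925944541983, 'cx': 283.1091630231555, 'cy': 213.87481088915993, 'k1': -0.03445927729395786, 'R': array([[-0.00879046, -0.9998772 ,  0.01297361],
       [-0.98052283,  0.00607313, -0.19631124],
       [ 0.19620835, -0.01444659, -0.9804558 ]]), 't': array([-0.00446465,  0.57716154,  0.93506607])}
[ 8.49889397e-01  5.26960868e-01 -4.40346774e-04  2.47582938e-04] 0.9968573108262508 0.1
```

View pics/side0.png

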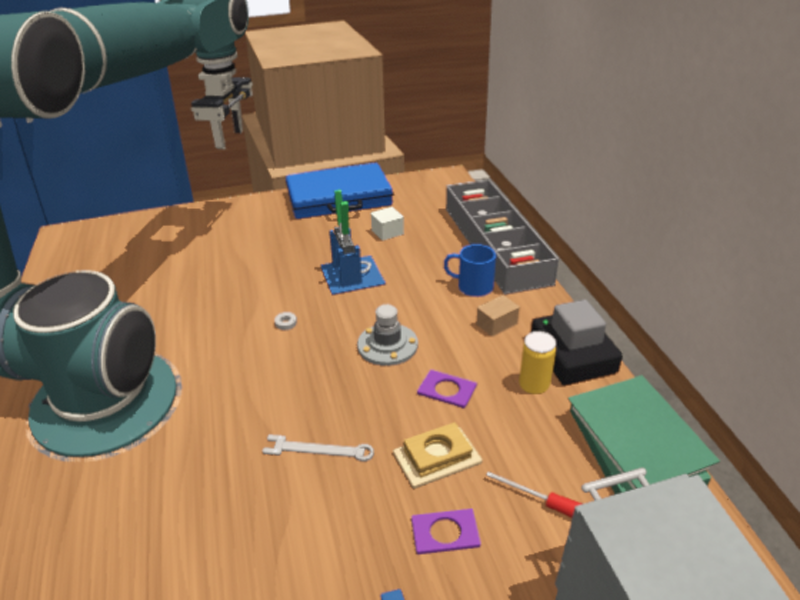

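View pics/top0.png

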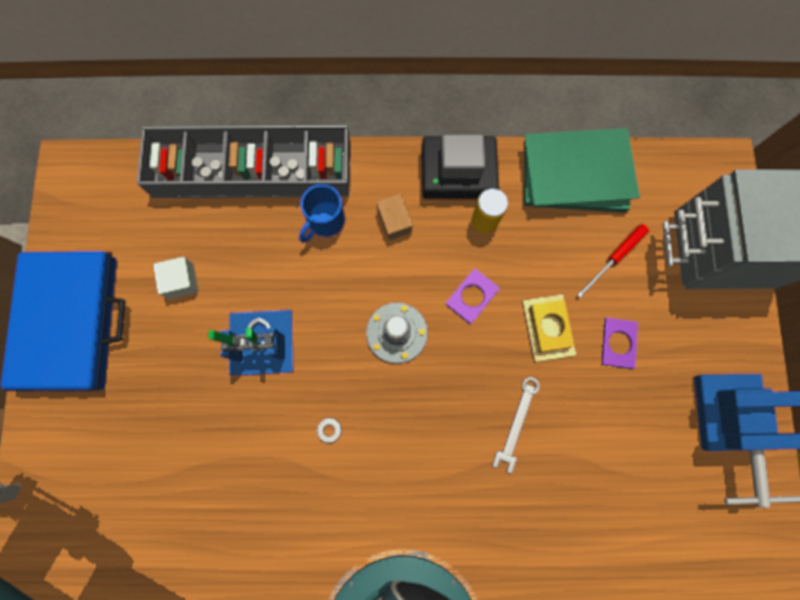

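```bash
cat > h.py <<'E'
import numpy as np, cv2, json
from cell import manip
def rays(n,px):
    m=manip.camera_model(n)
    K=np.array([[m['fx'],0,m['cx']],[0,m['fy'],m['cy']],[0,0,1]])
    u=cv2.undistortPoints(np.asarray(px,float).reshape(-1,1,2),K,np.array([m['k1'],0,0,0.])).reshape(-1,2)
    R=m['R'];o=-R.T@m['t']
    return o,np.c_[u,np.ones(len(u))]@R,u
def onplane(n,px,z):
    o,d,_=rays(n,px); return o+d*((z-o[2])/d[:,2])[:,None]
def proj(n,X):
    m=manip.camera_model(n)
    K=np.array([[m['fx'],0,m['cx']],[0,m['fy'],m['cy']],[0,0,1]])
    return cv2.projectPoints(np.asarray(X,float).reshape(-1,1,3),cv2.Rodrigues(m['R'])[0],m['t'],K,np.array([m['k1'],0,0,0.]))[0].reshape(-1,2)
def cloud(n,d,mask):
    v,u=np.nonzero(mask&(d>0)); o,r,_=rays(n,np.c_[u,v]); return o+r*d[v,u][:,None], np.c_[u,v]
def snap(n,tag):
    im,d=manip.get_image(n); np.savez(f"pics/{n}{tag}.npz",im=im,d=d); return im,d
def load(n,tag):
    z=np.load(f"pics/{n}{tag}.npz"); return z['im'],z['d']
def crop(im,u0,v0,u1,v1,name):
    s=min(780/(u1-u0),590/(v1-v0)); c=im[v0:v1,u0:u1,::-1]
    cv2.imwrite(name,cv2.resize(c,None,fx=s,fy=s,interpolation=cv2.INTER_NEAREST)); print(name,'scale',s)
E
python3 - <<'E'
from h import *
for n,boxes in dict(side=[(220,120,320,215),(270,280,350,350),(240,200,310,260)],top=[(130,200,220,270),(350,190,420,260),(240,200,320,260)]).items():
    im,d=load(n,0)
    for i,b in enumerate(boxes): crop(im,*b,f"pics/c_{n}{i}.png")
    hsv=cv2.cvtColor(im,cv2.COLOR_RGB2HSV)
    for nm,lo,hi in (('green',(50,120,50),(75,255,255)),('brass',(18,100,120),(30,255,255))):
        m=cv2.inRange(hsv,lo,hi)
        k,l,st,c=cv2.connectedComponentsWithStats(m)
        for j in range(1,k):
            if st[j,4]>25:
                P,_=cloud(n,d,l==j); print(n,nm,st[j],c[j],np.median(P,0).round(3),P.max(0).round(3))
E
```

```text
pics/c_side0.png scale 6.2105263157894735
pics/c_side1.png scale 8.428571428571429
pics/c_side2.png scale 9.833333333333334
side green [235 133   9  31 168] [239.         147.41071429] [0.509 0.24  0.173] [0.571 0.552 0.202]
side brass [363 241  26  35 640] [375.1359375 259.096875 ] [ 0.752 -0.193  0.053] [ 0.788 -0.162  0.098]
side brass [283 296  48  38 928] [306.25646552 313.83189655] [ 0.544 -0.292  0.033] [ 0.605 -0.227  0.039]
pics/c_top0.png scale 8.428571428571429
pics/c_top1.png scale 8.428571428571429
pics/c_top2.png scale 9.75
top green [ 368   91   78   53 3514] [405.69920319 117.01052931] [ 0.855 -0.356  0.047] [ 0.938 -0.252  0.053]
top green [168 104   4  17  54] [169.2037037  111.14814815] [0.875 0.307 0.048] [0.896 0.312 0.051]
top green [235 104   3  18  47] [236.0212766  112.25531915] [0.871 0.121 0.042] [0.897 0.124 0.045]
top green [368 131   4  11  26] [368.76923077 136.30769231] [ 0.805 -0.254  0.025] [ 0.823 -0.251  0.028]
top green [429 141  11   6  34] [434.70588235 144.08823529] [ 0.782 -0.443  0.025] [ 0.791 -0.424  0.029]
top green [172 230   7  10  47] [174.82978723 234.31914894] [0.505 0.236 0.196] [0.514 0.266 0.2  ]
top green [146 232  17   9  85] [154.36470588 235.78823529] [0.505 0.287 0.173] [0.512 0.297 0.2  ]
top brass [366 206  37  47 970] [384.4443299  229.18659794] [ 0.537 -0.281  0.032] [ 0.608 -0.237  0.041]
```

View pics/c_top1.png

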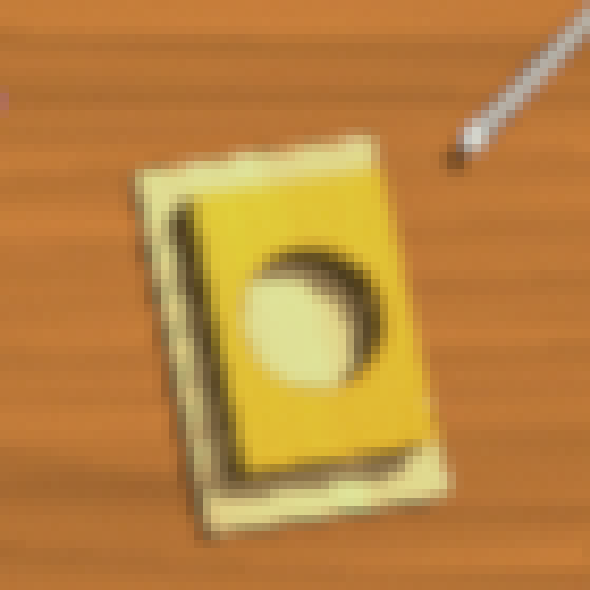

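View pics/c_side1.png

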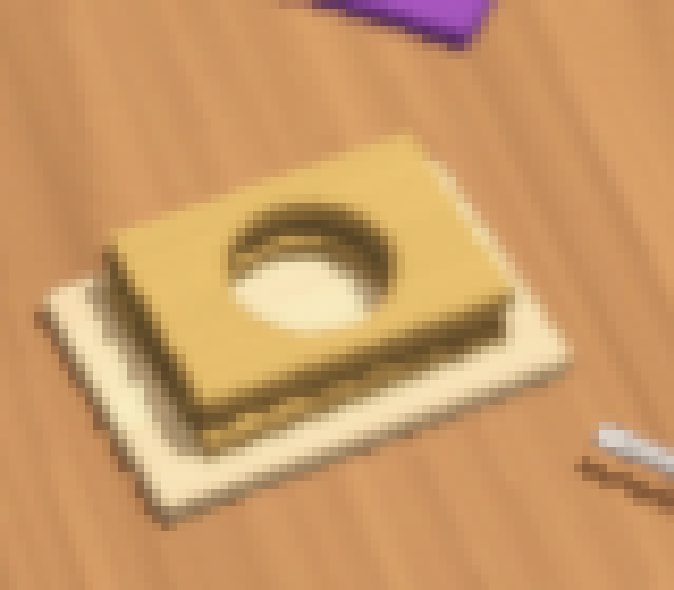

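View pics/c_top0.png

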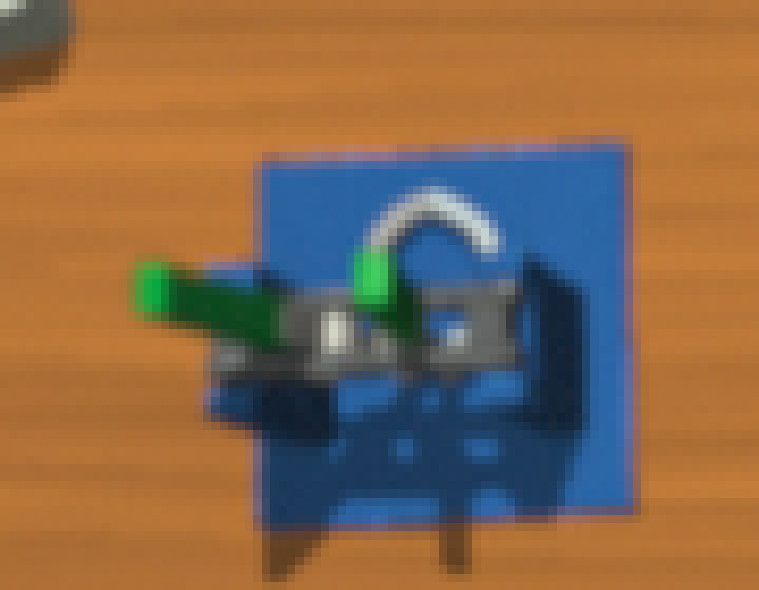

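View pics/c_side0.png

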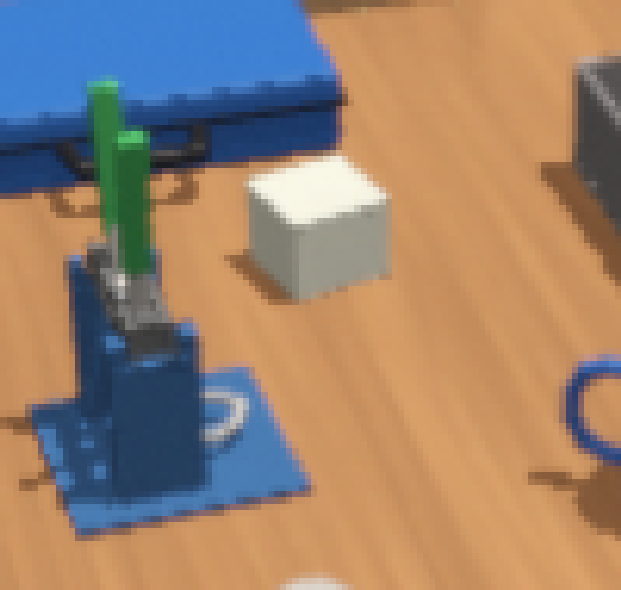

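View pics/c_top2.png

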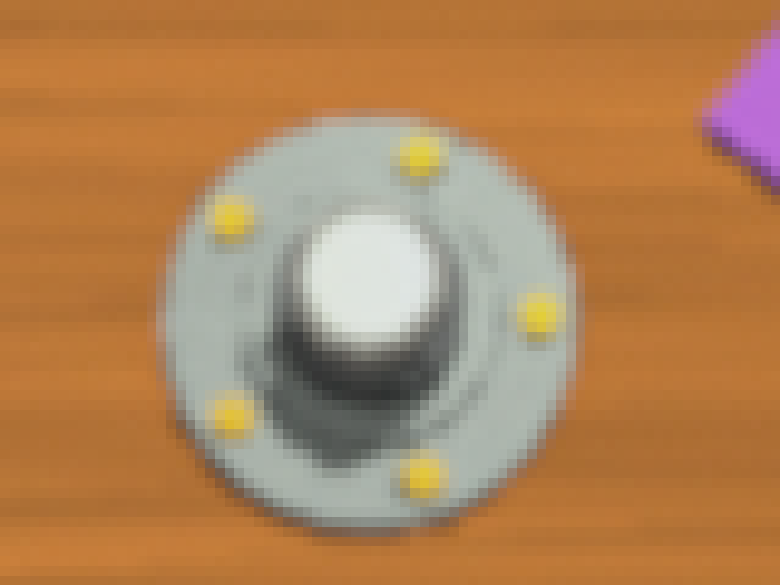

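View pics/c_side2.png

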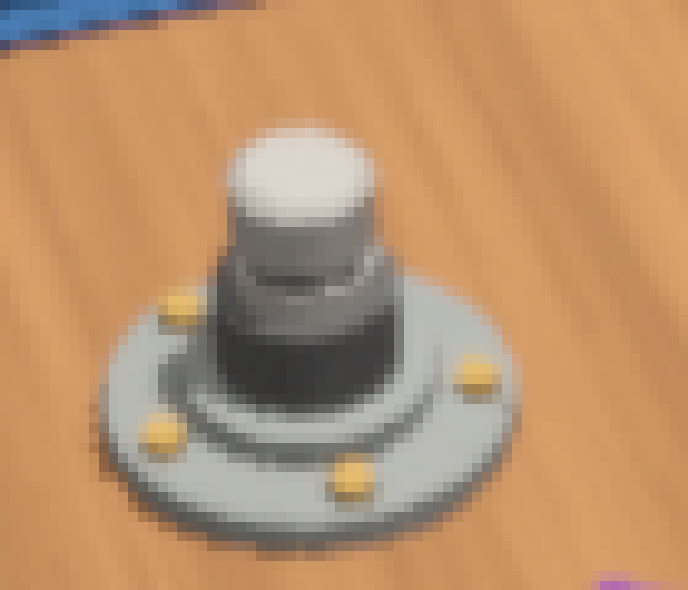

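```bash
python3 - <<'E'
from h import *
np.set_printoptions(precision=4,suppress=True)
def comp(m,pt):
    k,l=cv2.connectedComponents(m); return (l==l[pt[1],pt[0]]).astype(np.uint8)
for n in ("top","side"):
    im,d=load(n,0); hsv=cv2.cvtColor(im,cv2.COLOR_RGB2HSV)
    # plate top
    seed={'top':(376,240),'side':(295,320)}[n]
    print(n,'platepx',hsv[seed[1],seed[0]])
    lo={'top':(22,150,170),'side':(15,90,190)}[n]; hi={'top':(32,255,255),'side':(27,165,255)}[n]
    m=cv2.inRange(hsv,lo,hi); 
    m=comp(m,seed); cv2.imwrite(f"pics/m_{n}.png",cv2.resize(m*255,None,fx=1,fy=1))
    c=max(cv2.findContours(m,cv2.RETR_EXTERNAL,cv2.CHAIN_APPROX_NONE)[0],key=len).reshape(-1,2)
    W=onplane(n,c,0.034)[:,:2]; r=cv2.minAreaRect((W*1000).astype(np.float32)); print(n,'plate',r)
    # hole contour
    cs,h=cv2.findContours(m,cv2.RETR_CCOMP,cv2.CHAIN_APPROX_NONE)
    for cc,hh in zip(cs,h[0]):
        if hh[3]>=0 and len(cc)>20:
            W=onplane(n,cc.reshape(-1,2),0.034)[:,:2]; print(' hole',cv2.fitEllipse((W*1000).astype(np.float32)))
    # bolts
    m=cv2.inRange(hsv,(15,110,150),(32,255,255)); k,l,st,c=cv2.connectedComponentsWithStats(m)
    for j in range(1,k):
        if 5<st[j,4]<60 and np.hypot(*(onplane(n,c[j],0.018)[0,:2]-[.52,.01]))<.08: print(' bolt',c[j],st[j,4],onplane(n,c[j],0.018)[0])
    # stub top: bright
    seed={'top':(277,229),'side':(270,218)}[n]; print(hsv[seed[1],seed[0]])
    g=im.min(2); 
    for t in (185,200,215):
        m=comp((g>t).astype(np.uint8),seed)
        if m.sum()>2000: print(t,'big');continue
        c=max(cv2.findContours(m,cv2.RETR_EXTERNAL,cv2.CHAIN_APPROX_NONE)[0],key=len).reshape(-1,2)
        v,u=np.nonzero(m); print(' stub',t,m.sum(),onplane(n,[[u.mean(),v.mean()]],0.088),cv2.fitEllipse((onplane(n,c,0.088)[:,:2]*1000).astype(np.float32)))
        P,_=cloud(n,d,m>0); print('  depth',np.median(P,0),P.mean(0))
    # foot: saturation low
    m=((hsv[:,:,1]<80)&(hsv[:,:,2]>60)).astype(np.uint8)
    m=cv2.morphologyEx(m,cv2.MORPH_CLOSE,np.ones((5,5),np.uint8))
    sd={'top':(292,240),'side':(290,248)}[n]
    m=comp(m,sd);c=max(cv2.findContours(m,cv2.RETR_EXTERNAL,cv2.CHAIN_APPROX_NONE)[0],key=len).reshape(-1,2)
    print(' foot',m.sum(),cv2.fitEllipse((onplane(n,c,0.012)[:,:2]*1000).astype(np.float32)))
E
```

```text
top platepx [ 20 146  98]
top plate ((657.9142456054688, -14.54840087890625), (1211.017333984375, 1747.01123046875), 0.1250365972518921)
 hole ((543.6474609375, -285.13232421875), (73.32723999023438, 109.48225402832031), 97.97435760498047)
 bolt [282.6154 215.6154] 13 [ 0.5802 -0.008   0.018 ]
 bolt [263.1818 222.1818] 11 [0.5624 0.0447 0.018 ]
 bolt [295. 232.] 11 [ 0.535 -0.041  0.018]
 bolt [248.5122 235.9024] 41 [0.5252 0.084  0.018 ]
 bolt [301.    240.125] 8 [ 0.5129 -0.0567  0.018 ]
 bolt [263.3846 242.3846] 13 [0.5075 0.0441 0.018 ]
 bolt [298.5333 246.1333] 15 [ 0.4967 -0.0499  0.018 ]
 bolt [304.6667 244.6667] 6 [ 0.5005 -0.0663  0.018 ]
 bolt [250.375 246.375] 8 [0.497  0.0788 0.018 ]
 bolt [282.8462 248.5385] 13 [ 0.4906 -0.0078  0.018 ]
 bolt [302.5    249.3333] 6 [ 0.4881 -0.0603  0.018 ]
 bolt [300.8125 254.5   ] 16 [ 0.4743 -0.0556  0.018 ]
 bolt [263.1538 257.3077] 13 [0.4676 0.0447 0.018 ]
 bolt [260.9286 263.3036] 56 [0.4518 0.0505 0.018 ]
[ 60   7 228]
 stub 185 134 [[0.5354 0.0064 0.088 ]] ((535.4237060546875, 6.494754791259766), (30.62275505065918, 31.0847892761
[... 919 characters left out ...]
]
 bolt [242.8571 243.2857] 7 [0.4598 0.0028 0.018 ]
 bolt [256. 244.] 9 [ 0.4931 -0.01    0.018 ]
 bolt [275. 248.] 9 [ 0.5378 -0.0402  0.018 ]
 bolt [248.6 249.7] 10 [ 0.4692 -0.0272  0.018 ]
[ 17  16 220]
 stub 185 79 [[0.5382 0.0036 0.088 ]] ((538.3408203125, 3.452327013015747), (29.342302322387695, 33.11387634277344), 25.2834415435791)
  depth [0.5384 0.0027 0.0878] [0.5382 0.0036 0.088 ]
 stub 200 57 [[0.5385 0.0055 0.088 ]] ((538.5647583007812, 5.537435531616211), (24.186315536499023, 28.09305191040039), 32.29754638671875)
  depth [0.5387 0.0058 0.0879] [0.5385 0.0055 0.088 ]
215 big
 foot 146417 ((527.40673828125, 1504.2587890625), (2284.484375, 3922.08642578125), 178.48219299316406)
```

```bash
python3 - <<'E'
from h import *
np.set_printoptions(precision=4,suppress=True)
for n in ("top","side"):
    im,d=load(n,0); hsv=cv2.cvtColor(im,cv2.COLOR_RGB2HSV)
    pts={'top':[(390,213),(393,219),(382,214),(376,228),(388,235),(398,240),(392,245),(371,220),(372,240),(386,228),(360,220),(395,250)],'side':[(295,320),(310,325),(320,305),(327,312),(290,310),(300,328),(300,332),(305,312),(278,318)]}[n]
    for p in pts: print(n,p,hsv[p[1],p[0]],im[p[1],p[0]])
E
```

```text
top (390, 213) [ 25 194 224] [224 195  54]
top (393, 219) [ 25 193 226] [226 195  55]
top (382, 214) [ 26 192 224] [224 201  55]
top (376, 228) [ 24 193 207] [207 175  50]
top (388, 235) [ 26 113 218] [218 205 121]
top (398, 240) [ 23 202 225] [225 185  47]
top (392, 245) [ 18 122 151] [151 123  79]
top (371, 220) [ 22 113 113] [113 100  63]
top (372, 240) [ 22 106 175] [175 156 102]
top (386, 228) [ 31  84 225] [223 225 151]
top (360, 220) [ 14 177 184] [184 117  56]
top (395, 250) [ 16 138 168] [168 127  77]
side (295, 320) [ 20 134 229] [229 189 109]
side (310, 325) [ 18 148 148] [148 115  62]
side (320, 305) [ 20 132 232] [232 192 112]
side (327, 312) [ 20 134 231] [231 191 110]
side (290, 310) [ 20 133 230] [230 190 110]
side (300, 328) [ 18 149 128] [128  99  53]
side (300, 332) [ 20  84 209] [209 186 140]
side (305, 312) [ 21  64 248] [248 230 186]
side (278, 318) [ 19  71 244] [244 220 176]
```

```bash
python3 - <<'E'
from h import *
np.set_printoptions(precision=1,suppress=True)
# height-based: world height map from depth
for n,(u0,v0,u1,v1) in dict(top=(360,200,408,256),side=(280,290,340,346)).items():
    im,d=load(n,0); m=np.zeros(d.shape,bool); m[v0:v1,u0:u1]=1
    P,px=cloud(n,d,m); s=(P[:,2]>0.030)&(P[:,2]<0.038)
    print(n,s.sum(), P[s].mean(0)*1000)
    mm=np.zeros(d.shape,np.uint8); mm[px[s,1],px[s,0]]=1
    cs,h=cv2.findContours(mm,cv2.RETR_CCOMP,cv2.CHAIN_APPROX_NONE)
    for c,hh in zip(cs,h[0]):
        if len(c)<15: continue
        W=(onplane(n,c.reshape(-1,2),.034)[:,:2]*1000).astype(np.float32)
        print('hole' if hh[3]>=0 else 'outer',cv2.minAreaRect(W),cv2.fitEllipse(W)[:2])
E
```

```text
top 566 [ 544.5 -284.4   34.1]
outer ((544.6298217773438, -284.28961181640625), (90.48637390136719, 63.773807525634766), 8.277556419372559) ((544.8765258789062, -284.439697265625), (70.82174682617188, 106.5097885131836))
hole ((543.7435913085938, -284.4713439941406), (46.51942443847656, 47.15037536621094), 43.0126953125) ((544.4581298828125, -284.1123046875), (46.21931457519531, 47.72913360595703))
side 688 [ 545.4 -287.1   34. ]
outer ((546.1453247070312, -287.34271240234375), (92.8745346069336, 67.34310913085938), 7.615757465362549) ((546.2213745117188, -286.486572265625), (72.54097747802734, 108.5969009399414))
hole ((546.39306640625, -287.0103759765625), (44.09813690185547, 46.74335861206055), 73.55320739746094) ((546.2302856445312, -287.470703125), (44.21512222290039, 46.41922378540039))
```

```bash
cat >> h.py <<'E'
def quat(deg):  # tool down, jaw axis at deg from world x
    from scipy.spatial.transform import Rotation as R
    a=np.radians(deg); c,s=np.cos(a),np.sin(a)
    return R.from_matrix(np.array([[c,s,0],[s,-c,0],[0,0,-1]])).as_quat()
E
python3 - <<'E'
from h import *
q=quat(98)
manip.movel([0.3,0.605,0.32],0.3)
manip.move_to([0.5453,-0.2856,0.25],q); print(manip.read_clock(),manip.read_joint_pos())
manip.movel([0.5453,-0.2856,0.060],0.2)
manip.movel([0.5453,-0.2856,0.0295],0.08,until_force=4)
print(manip.read_eef_pos(),manip.read_ft_force(),manip.read_clock())
for n in ("top","side"): 
    im,d=snap(n,1); crop(im,*((340,170,440,260) if n=="top" else (250,260,360,350)),f"pics/g1_{n}.png")
E
```

```text
3.8333 [-5.23117325e-01 -1.94584656e-02  1.53150821e+00  9.02190770e-05
  1.62950485e+00 -2.23408882e+00]
[ 0.54518328 -0.28551308  0.02913353] [-0.55947966  0.38576486  0.24140749] 5.4667
pics/g1_top.png scale 6.555555555555555
pics/g1_side.png scale 6.555555555555555
```

View pics/g1_side.png

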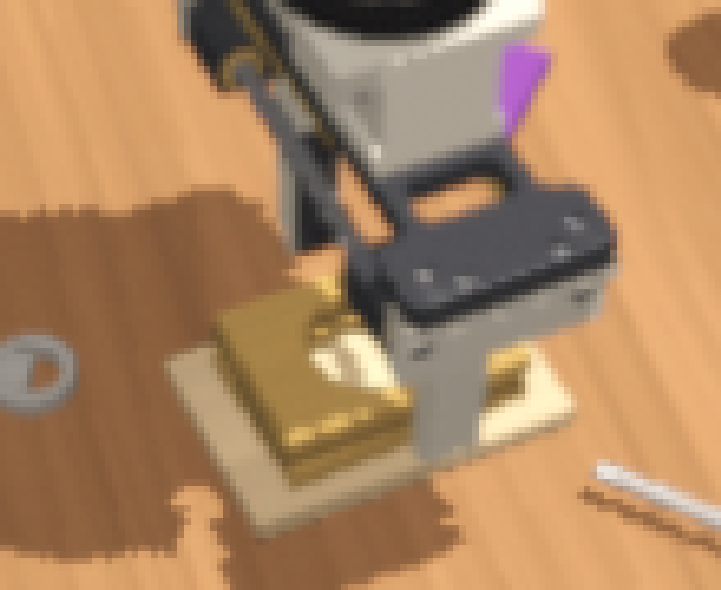

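View pics/g1_top.png

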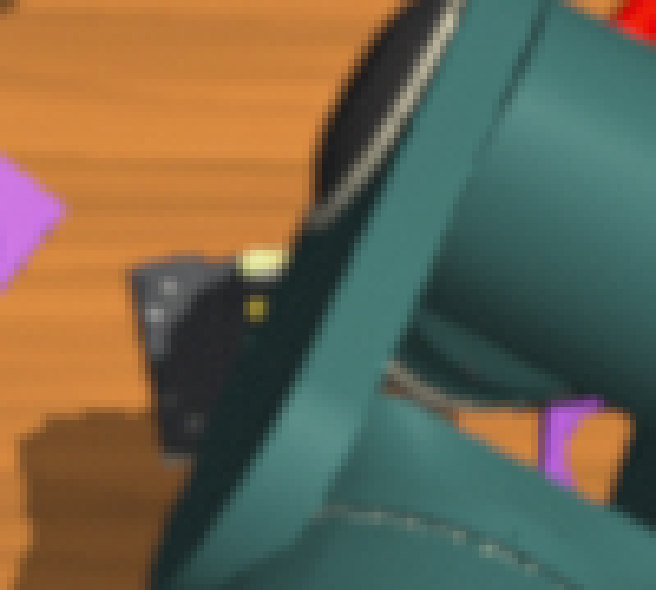

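```bash
python3 - <<'E'
from h import *
q=quat(98)
manip.gripper_to(0.0); print('w',manip.read_width()*93,manip.read_eef_pos(),manip.read_ft_force())
manip.movel([0.5453,-0.2856,0.065],0.05); print('w',manip.read_width()*93,manip.read_ft_force())
manip.movel([0.5453,-0.2856,0.16],0.2)
manip.movel([0.5365,0.0053,0.16],0.25); print(manip.read_eef_pos(),manip.read_ft_force(),manip.read_clock())
for n in ("top","side"): 
    im,d=snap(n,2); crop(im,*((220,170,340,270) if n=="top" else (210,140,330,240)),f"pics/g2_{n}.png")
    im2=im
E
```

```text
w 61.087424164413676 [ 0.54532655 -0.28560118  0.02957924] [-0.28972315 -0.07187863  1.54659691]
w 61.184667942966996 [-0.52286338  0.23158785 -3.61807052]
[0.53645352 0.00459278 0.15983552] [ 0.74221573 -0.05829169 -3.00549186] 8.9833
pics/g2_top.png scale 5.9
pics/g2_side.png scale 5.9
```

View pics/g2_side.png

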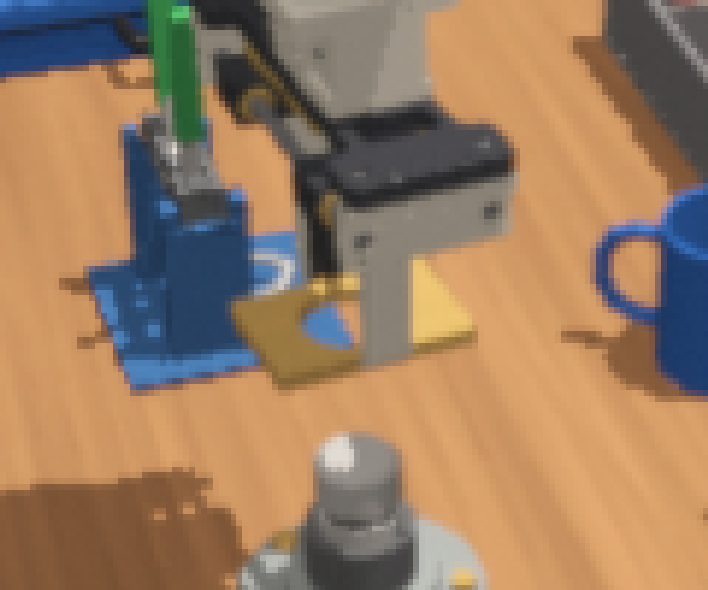

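View pics/g2_top.png

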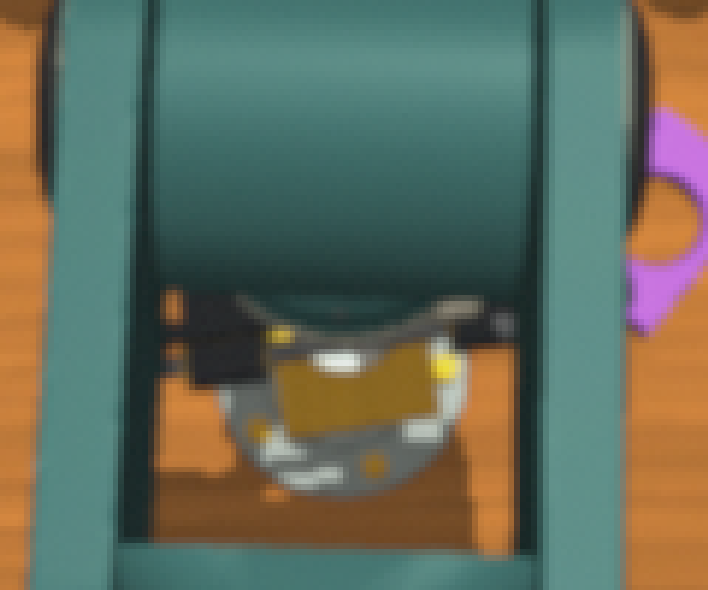

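```bash
python3 - <<'E'
from h import *
np.set_printoptions(precision=1,suppress=True)
zt=0.1598+0.0045
for n,b in dict(side=(245,180,295,210),top=(255,220,300,250)).items():
    im,d=load(n,2); m=np.zeros(d.shape,bool); m[b[1]:b[3],b[0]:b[2]]=1
    hsv=cv2.cvtColor(im,cv2.COLOR_RGB2HSV)
    m&=(hsv[:,:,1]>110)&(hsv[:,:,0]>15)&(hsv[:,:,0]<30)
    P,px=cloud(n,d,m); s=(P[:,2]>0.155)&(P[:,2]<0.172)
    print(n,s.sum(),np.percentile(P[s,2],[5,50,95])*1000)
    mm=np.zeros(d.shape,np.uint8); mm[px[s,1],px[s,0]]=1
    c=max(cv2.findContours(mm,cv2.RETR_EXTERNAL,cv2.CHAIN_APPROX_NONE)[0],key=len).reshape(-1,2)
    W=onplane(n,c,np.median(P[s,2]))[:,:2]*1000-[536.45,4.6]
    a=np.radians(8); L=W@np.array([[np.cos(a),-np.sin(a)],[np.sin(a),np.cos(a)]])
    print(n,'local x,y ranges',L.min(0),L.max(0))
    for row in c[:,1].min(),: pass
    print(np.c_[c,L][::3])
E
```

```text
side 342 [159.2 164.  166.4]
side local x,y ranges [-45.6 -38.4] [14.1 35.9]
[[264.  186.    1.7  35.9]
 [261.  189.  -10.4  26. ]
 [258.  189.  -17.4  29.2]
 [255.  190.  -26.1  28.1]
 [252.  191.  -34.7  27. ]
 [249.  192.  -43.2  25.9]
 [250.  195.  -45.6  12.1]
 [253.  198.  -43.3  -3.7]
 [255.  201.  -43.4 -18. ]
 [256.  204.  -45.6 -31.1]
 [259.  205.  -40.5 -38.1]
 [262.  204.  -32.2 -37.2]
 [265.  203.  -24.  -36.4]
 [268.  202.  -15.7 -35.5]
 [270.  201.   -9.6 -33.5]
 [269.  199.   -8.6 -24.5]
 [266.  199.  -15.4 -21.3]
 [263.  198.  -20.6 -14.1]
 [260.  196.  -24.2  -2.7]
 [260.  193.  -19.4   9.9]
 [263.  191.   -9.1  15.2]
 [266.  190.   -0.5  16.3]
 [269.  190.    6.5  13.1]
 [269.  188.   10.   21.7]
 [268.  186.   11.2  31.5]
 [265.  186.    4.1  34.8]]
top 294 [161.8 164.3 166.6]
top local x,y ranges [-46.6 -31. ] [-16.8  29.9]
[[287.  228.  -16.8 -18.3]
 [284.  231.  -22.7 -10.5]
 [281.  233.  -26.3  -2.9]
 [278.  234.  -27.6   4.2]
 [275.  233.  -24.3  10.7]
 [272.  232.  -21.   17.2]
 [269.  231.  -17.7  23.7]
 [267.  232.  -19.3  28.6]
 [267.  235.  -26.2  29.6]
 [268.  238.  -33.4  28.3]
 [268.  241.  -40.3  29.2]
 [270.  243.  -45.5  25.4]
 [273.  243.  -46.5  18.6]
 [276.  242.  -45.2  11.4]
 [279.  242.  -46.2   4.7]
 [282.  241.  -44.9  -2.5]
 [285.  241.  -45.9  -9.3]
 [288.  240.  -44.7 -16.4]
 [291.  239.  -43.4 -23.6]
 [293.  238.  -41.8 -28.5]
 [293.  235.  -34.9 -29.6]
 [293.  232.  -28.  -30.6]
 [291.  229.  -20.4 -27.1]
 [289.  228.  -17.5 -22.9]]
```

```bash
python3 - <<'E'
from h import *
print(manip.read_eef_pos())
manip.movel([0.5367,0.0056,0.11],0.15); manip.dwell(0.2)
print(manip.read_eef_pos(),manip.read_ft_force())
hit=manip.movel([0.5367,0.0056,0.075],0.04,until_force=4)
print(hit,manip.read_eef_pos(),manip.read_ft_force(),manip.read_torque())
if not hit:
    hit=manip.movel([0.5367,0.0056,0.053],0.03,until_force=4)
    print(hit,manip.read_eef_pos(),manip.read_ft_force(),manip.read_torque())
print(manip.read_clock())
im,d=snap("side",3); crop(im,220,160,320,240,"pics/g3_side.png")
E
```

```text
[0.53649662 0.00441787 0.15987779]
[0.53721974 0.00553514 0.11117493] [-0.22689716 -0.43003165 -2.08544013]
False [0.53684263 0.00558919 0.07529099] [-0.13337998  0.01869344 -2.48780915] [ 0.04992259  0.00411574 -0.0103594 ]
True [0.53641332 0.00561371 0.05350751] [-1.15794512  0.03919034  4.78685468] [-0.00084697  0.22930535 -0.0260373 ]
11.475
pics/g3_side.png scale 7.375
```

View pics/g3_side.png

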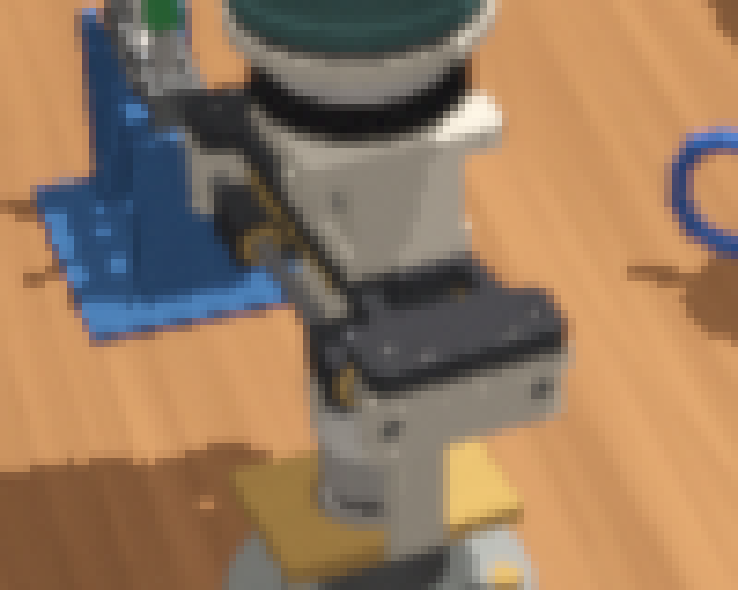

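```bash
python3 - <<'E'
from h import *
manip.gripper_to(1.0); print(manip.read_eef_pos(),manip.read_ft_force(),manip.read_width())
manip.dwell(0.3)
manip.movel([0.5367,0.0056,0.12],0.15)
manip.movel([0.44,0.0056,0.32],0.3)
manip.move_to([0.40,-0.15,0.32],quat(98))
print(manip.read_clock())
for n in ("top","side"):
    im,d=snap(n,4); crop(im,*((240,195,320,265) if n=="top" else (230,195,310,260)),f"pics/g4_{n}.png")
    cv2.imwrite(f"pics/full4_{n}.png",im[:,:,::-1])
E
```

```text
[0.53589194 0.0056412  0.05276608] [-1.01734221 -0.39586686 -0.66940958] 1.0040797981544496
14.7167
pics/g4_top.png scale 8.428571428571429
pics/g4_side.png scale 9.076923076923077
```

View pics/g4_side.png

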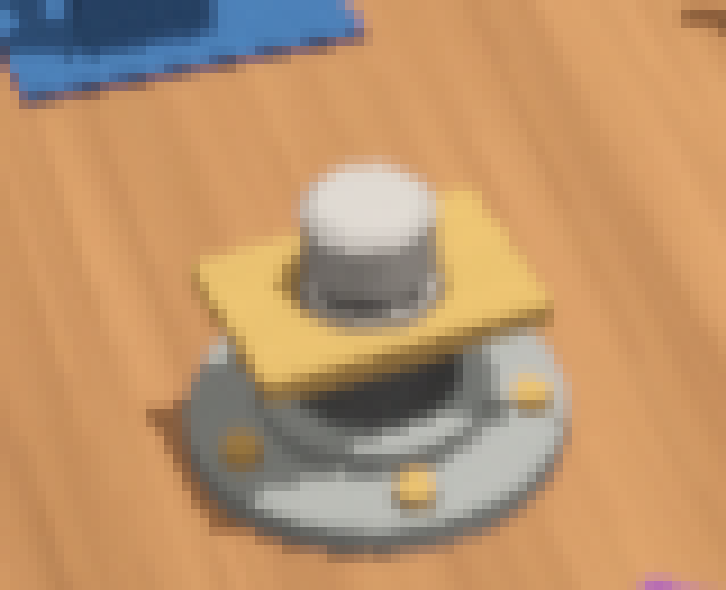

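View pics/g4_top.png

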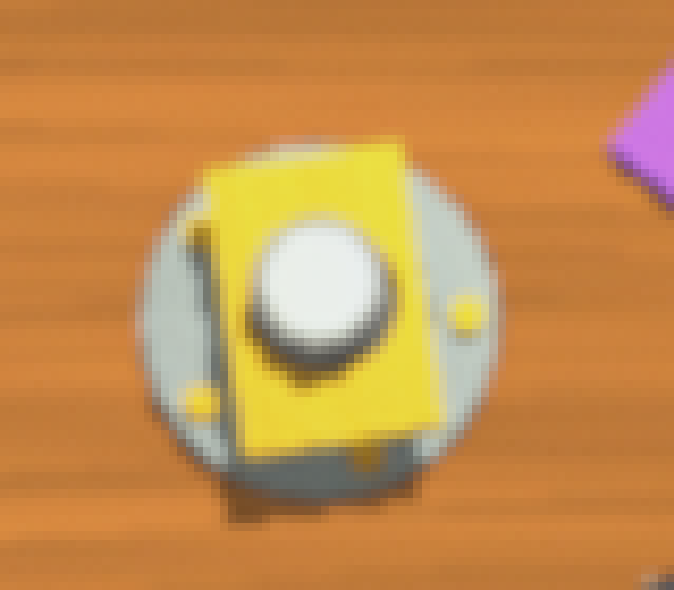

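View pics/full4_top.png

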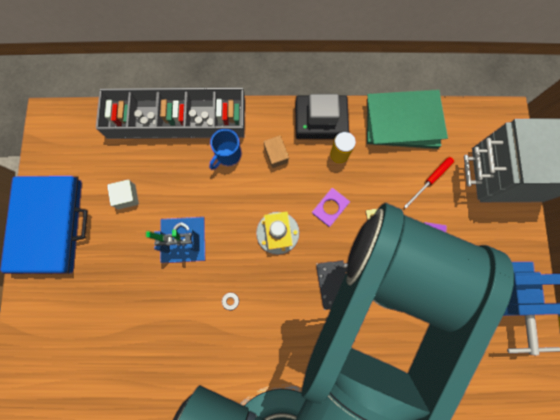

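```bash
python3 - <<'E'
from h import *
np.set_printoptions(precision=1,suppress=True)
def region(n,b,cond):
    im,d=load(n,4); hsv=cv2.cvtColor(im,cv2.COLOR_RGB2HSV)
    m=np.zeros(d.shape,bool); m[b[1]:b[3],b[0]:b[2]]=1
    P,px=cloud(n,d,m); s=cond(P,hsv[px[:,1],px[:,0]])
    mm=np.zeros(d.shape,np.uint8); mm[px[s,1],px[s,0]]=1
    return mm,P[s],px[s]
def rect(n,mm,z):
    c=max(cv2.findContours(mm,cv2.RETR_EXTERNAL,cv2.CHAIN_APPROX_NONE)[0],key=len).reshape(-1,2)
    W=(onplane(n,c,z)[:,:2]*1000).astype(np.float32); r=cv2.minAreaRect(W); return np.array(r[0]),np.array(r[1]),round(r[2],1)
for n,bh,bp in (('top',(240,195,320,265),(130,200,220,275)),('side',(230,195,310,260),(215,125,285,215))):
    mm,P,px=region(n,bh,lambda P,h:(abs(P[:,2]-.058)<.005)&(h[:,1]>90)&(h[:,0]>15)&(h[:,0]<33)&(np.hypot(P[:,0]-.536,P[:,1]-.006)<.065))
    mm2=cv2.morphologyEx(mm,cv2.MORPH_OPEN,np.ones((3,3),np.uint8))
    print(n,'plate',mm.sum(),rect(n,mm2,.058),np.percentile(P[:,2],[5,50,95])*1000)
    mm,P,px=region(n,bh,lambda P,h:(P[:,2]>.0855)&(P[:,2]<.092)); print(n,'stubtop',len(P),P.mean(0)*1000,rect(n,mm,.088), onplane(n,px.mean(0),.088)*1000)
    mm,P,px=region(n,bp,lambda P,h:(P[:,2]>.003)&(P[:,2]<.009)&(h[:,0]>100)&(h[:,0]<125)&(h[:,1]>140))
    print(n,'foot',len(P),rect(n,mm,.006))
    mm,P,px=region(n,bp,lambda P,h:(P[:,2]>.195)&(h[:,0]>45)&(h[:,0]<80))
    k,l,st,c=cv2.connectedComponentsWithStats(mm)
    for j in range(1,k): print(n,'htop',st[j],onplane(n,c[j],.2)*1000)
    mm,P,px=region(n,bp,lambda P,h:(P[:,2]>.10)&(P[:,2]<.110)&(h[:,1]<80))
    print(n,'housing',len(P),P.mean(0)*1000,rect(n,mm,.105))
    mm,P,px=region(n,bp,lambda P,h:(P[:,2]>.09)&(P[:,2]<.102)&(h[:,1]>120))
    print(n,'posts',len(P),P.mean(0)*1000,rect(n,mm,.097))
    mm,P,px=region(n,bp,lambda P,h:(P[:,2]>.012)&(P[:,2]<.03)&(h[:,1]<90)&(h[:,2]>120))
    print(n,'ring',len(P),P.mean(0)*1000,rect(n,mm,.022), rect(n,mm,.02))
E
```

```text
top plate 550 (array([535.7,   4.6]), array([90.3, 60.7]), 8.0) [55.3 58.  61. ]
top stubtop 158 [536.1   6.1  88. ] (array([534.9,   6.1]), array([37.7, 35.6]), 89.6) [[536.    6.1  88. ]]
top foot 936 (array([518.4, 263.4]), array([115. , 112.1]), 3.0)
top htop [172 229   5   7  29] [[508.8 234.8 200. ]]
top htop [146 231   4   6  21] [[505.9 292.6 200. ]]
top housing 187 [505.3 258.2 104.4] (array([507. , 263.4]), array([24.8, 85.9]), 2.6)
top posts 75 [505.8 248.2  96.5] (array([492.2, 223. ]), array([10. , 12.3]), 2.1)
top ring 41 [552.6 265.8  21.1] (array([555.4, 265.1]), array([37.8, 16.4]), 89.7) (array([555.7, 265.6]), array([37.9, 16.4]), 89.7)
side plate 364 (array([537.5,   1.5]), array([92.5, 69.3]), 8.2) [54.5 57.7 60.3]
side stubtop 96 [538.3   3.6  87.8] (array([538.2,   2.3]), array([36.1, 36.7]), 44.7) [[538.2   3.3  88. ]]
side foot 289 (array([520.8, 257.2]), array([111.7, 100.5]), 2.4)
side htop [235 133   4   4  11] [[508.2 280.4 200. ]]
side htop [240 162   1   1   1] [[487.5 118.9 200. ]]
side housing 77 [509.1 243.1 104.4] (array([509.9, 245.8]), array([25.9, 66.9]), 2.5)
side posts 25 [504.4 224.2  95. ] (array([491.8, 216.9]), array([23.5,  9. ]), 79.1)
side ring 131 [621.6 375.9  21.1] (array([636.7, 406.1]), array([65.6, 82.3]), 67.4) (array([637.4, 409.5]), array([65.8, 82.5]), 67.4)
```

```bash
python3 - <<'E'
from h import *
np.set_printoptions(precision=1,suppress=True)
f=lambda c,s,o:np.array(c)/s-0.5+np.array(o)
t=f([(205,172),(405,143),(440,425),(245,460)],8.4286,(240,195))
W=onplane('top',t,.058)*1000; print(W[:,:2],W.mean(0)); print([np.linalg.norm(W[i]-W[i-1]) for i in range(4)])
s=f([(195,265),(475,190),(550,300),(265,378)],9.0769,(230,195))
W=onplane('side',s,.058)*1000; print(W[:,:2],W.mean(0)); print([np.linalg.norm(W[i]-W[i-1]) for i in range(4)])
print(onplane('top',f([(320.5,284.5)],8.4286,(240,195)),.088)*1000,onplane('side',f([(368,207)],9.0769,(230,195)),.088)*1000)
# pliers in top view (crop0 scale 8.4286, off (130,200)): foot corners
t=f([(258,160),(630,145),(636,510),(258,525)],8.4286,(130,200)); W=onplane('top',t,.006)*1000; print('foot',W[:,:2],W.mean(0),[np.linalg.norm(W[i]-W[i-1]) for i in range(4)])
t=f([(151,290),(374,280)],8.4286,(130,200)); print('htops',onplane('top',t,.2)*1000)
s=f([(33,408),(252,368),(310,488),(80,535)],6.2105,(220,120)); W=onplane('side',s,.006)*1000; print('foot',W[:,:2],W.mean(0),[np.linalg.norm(W[i]-W[i-1]) for i in range(4)])
s=f([(104,83),(134,134)],6.2105,(220,120)); print('htops',onplane('side',s,.2)*1000)
E
```

```text
[[574.5  41.5]
 [583.3 -20.5]
 [495.5 -30.2]
 [485.2  29.3]] [534.6   5.1  58. ]
[np.float64(90.14761921553277), np.float64(62.59638280409183), np.float64(88.37619268301923), np.float64(60.31288517526509)]
[[490.2  29.5]
 [579.5  41.7]
 [586.4 -16.4]
 [498.3 -27.9]] [538.6   6.7  58. ]
[np.float64(57.94966748142505), np.float64(90.14729863138139), np.float64(58.492290472970886), np.float64(88.84708598346641)]
[[534.2   6.   88. ]] [[537.6   3.7  88. ]]
foot [[576.6 327.8]
 [580.8 206.8]
 [462.5 201.2]
 [458.4 321.5]] [519.6 264.3   6. ] [np.float64(118.36295250910665), np.float64(121.0413195962101), np.float64(118.46278773411714), np.float64(120.32933632160966)]
htops [[505.3 292.9 200. ]
 [507.7 234.6 200. ]]
foot [[462.7 319.7]
 [581.3 324.4]
 [583.7 206.6]
 [466.  199.7]] [523.4 262.6   6. ] [np.float64(120.0144818067524), np.float64(118.66240278265187), np.float64(117.81933459367815), np.float64(117.8935417357968)]
htops [[509.6 292.8 200. ]
 [513.3 236.4 200. ]]
```

```bash
python3 - <<'E'
from h import *
q=quat(92.7); x,y=0.5087,0.2636
manip.move_to([x,y,0.29],q); print(manip.read_clock(),manip.read_joint_pos())
manip.movel([x,y,0.22],0.15); manip.dwell(0.2); print(manip.read_eef_pos(),manip.read_ft_force())
for n in ("top","side"):
    im,d=snap(n,5); crop(im,*((120,180,230,280) if n=="top" else (190,90,300,215)),f"pics/g5_{n}.png")
E
```

```text
16.3917 [ 4.32439645e-01 -1.16668739e-01  1.55944032e+00 -2.26787088e-04
  1.69844071e+00 -1.18498298e+00]
[0.50902884 0.26367514 0.22113516] [0.21623622 0.3072768  0.21174849]
pics/g5_top.png scale 5.9
pics/g5_side.png scale 4.72
```

View pics/g5_side.png

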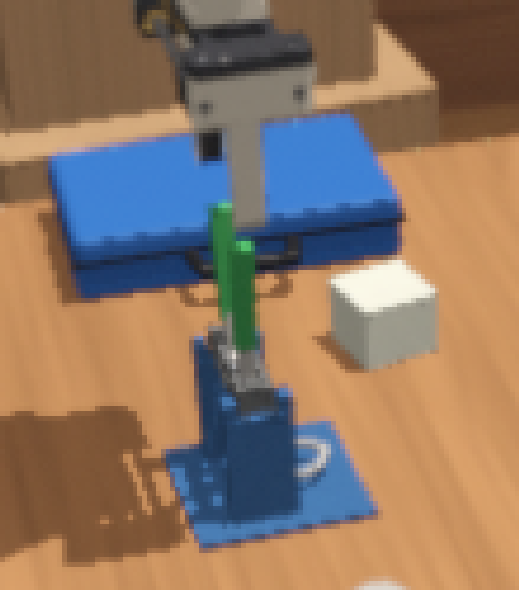

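View pics/g5_top.png

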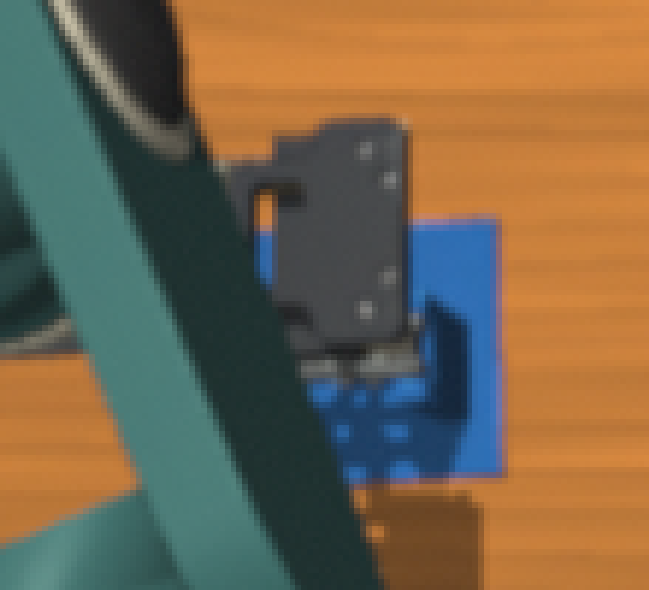

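```bash
python3 - <<'E'
from h import *
c=np.array([0.50903,0.26368]); j=np.array([-np.sin(np.radians(2.7)),np.cos(np.radians(2.7))]);l=np.array([j[1],-j[0]])
p=lambda a,b:[*(c+a*j+b*l),0.2211]
P=[p(-.064,-.0075),p(-.064,.0075),p(-.0465,-.0075),p(-.0465,.0075)]
u=proj('side',P); print(u,(u+.5-[190,90])*4.72)
E
python3 - <<'E'
import sys; sys.path.insert(0,'.')
from h import *
im,d=load('side',5); crop(im,215,105,265,170,"pics/g5b.png")
E
```

```text
[[240.02508888 140.6794917 ]
 [245.23618796 139.81626006]
 [238.5662279  137.97616153]
 [243.72456549 137.12865562]] [[238.47841954 241.56720081]
 [263.07480716 237.49274751]
 [231.59259568 228.80748242]
 [255.93994909 224.80725451]]
pics/g5b.png scale 9.076923076923077
```

View pics/g5b.png

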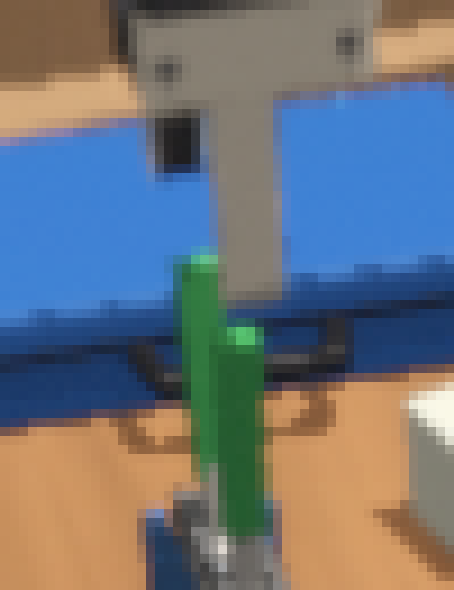

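```bash
python3 - <<'E'
from h import *
x,y=0.5090,0.2636
hit=manip.movel([x,y,0.156],0.1,until_force=6); print(hit,manip.read_eef_pos(),manip.read_ft_force())
if not hit:
    manip.gripper_to(0.0); print('w',manip.read_width()*93,manip.read_eef_pos(),manip.read_ft_force(),manip.read_torque())
print(manip.read_clock())
im,d=snap("side",6); crop(im,190,90,300,215,"pics/g6_side.png")
E
```

```text
False [0.50924074 0.26368675 0.15654717] [0.15290168 0.14320615 1.44152698]
w 38.06367558102521 [0.50955456 0.26449157 0.1577128 ] [-0.59971446  5.19944284 11.65315654] [0.97369284 0.1200548  0.08656706]
19.0
pics/g6_side.png scale 4.72
```

View pics/g6_side.png

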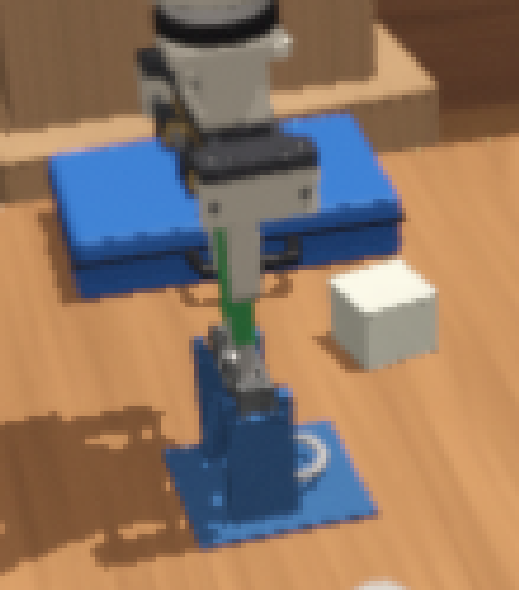

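```bash
python3 - <<'E'
from h import *
p=manip.read_eef_pos(); print(p)
manip.movel([p[0],p[1],0.20],0.06); print('w',manip.read_width()*93,manip.read_eef_pos(),manip.read_ft_force(),manip.read_torque())
manip.movel([p[0],p[1],0.32],0.15); 
manip.movel([0.515,0.01,0.30],0.2); manip.dwell(0.2)
print('w',manip.read_width()*93,manip.read_eef_pos(),manip.read_ft_force(),manip.read_torque(),manip.read_clock())
for n in ("top","side"):
    im,d=snap(n,7); crop(im,*((220,160,340,260) if n=="top" else (200,90,330,240)),f"pics/g7_{n}.png")
E
```

```text
[0.50953932 0.2645092  0.15769833]
w 38.477496385011506 [0.50940406 0.2644479  0.19956783] [-0.62291665  0.15793865 -3.53418301] [ 0.02733113  0.01236216 -0.09586215]
w 38.054706095403134 [0.5150144  0.01056329 0.30003302] [-0.6271623  -0.02313586 -3.0675858 ] [ 0.0249601   0.05824499 -0.00802727] 22.5083
pics/g7_top.png scale 5.9
pics/g7_side.png scale 3.933333333333333
```

View pics/g7_side.png

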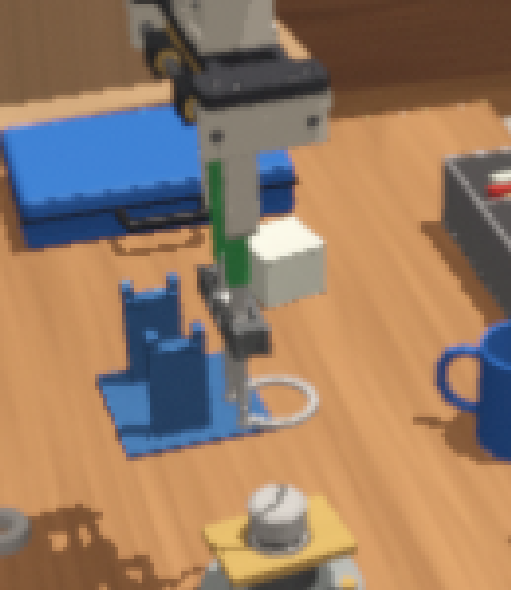

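View pics/g7_top.png

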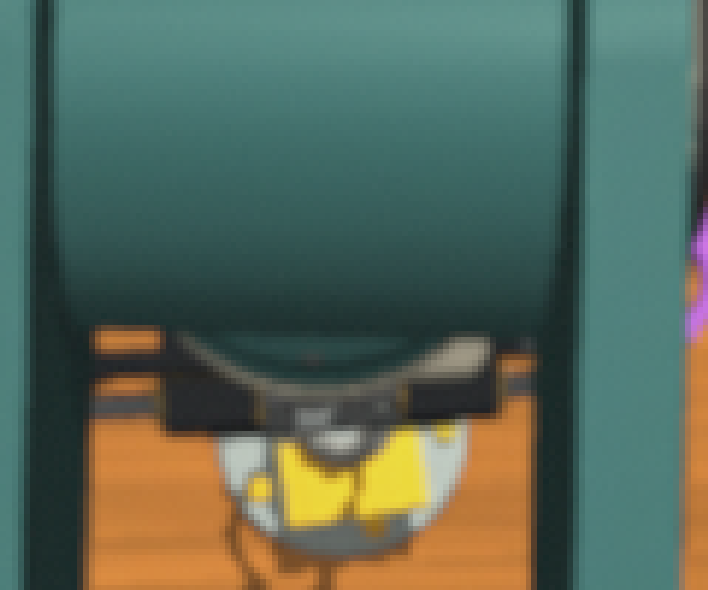

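```bash
cat >> h.py <<'E'
def ringfit(n,d,b,zlo,zhi,hsv,smax=90,xmin=None):
    m=np.zeros(d.shape,bool); m[b[1]:b[3],b[0]:b[2]]=1
    P,px=cloud(n,d,m); s=(P[:,2]>zlo)&(P[:,2]<zhi)&(hsv[px[:,1],px[:,0],1]<smax)
    if xmin is not None: s&=P[:,0]>xmin
    return P[s],px[s]
E
python3 - <<'E'
from h import *
from scipy.optimize import least_squares
np.set_printoptions(precision=1,suppress=True)
im,d=load('side',7); hsv=cv2.cvtColor(im,cv2.COLOR_RGB2HSV)
crop(im,245,175,290,205,"pics/g7b.png")
P,px=ringfit('side',d,(245,175,290,205),.15,.185,hsv,255)
print(len(P),np.percentile(P[:,2],[2,10,50,90,98])*1000)
s=P[:,0]>0.527
z=np.median(P[s,2]);print('z',z, s.sum())
W=onplane('side',px[s],0.166)[:,:2]*1000
f=lambda q:np.hypot(W[:,0]-q[0],W[:,1]-q[1])-q[2]
r=least_squares(f,[540,10,25],loss='soft_l1'); print(r.x,np.abs(f(r.x)).mean())
mm=np.zeros(d.shape,np.uint8); mm[px[:,1],px[:,0]]=255; crop(np.dstack([mm]*3),245,175,290,205,"pics/g7m.png")
A=P[s]*1000; a,b_,c,dd=0,0,0,0
M=np.c_[A[:,:2]-A[:,:2].mean(0),np.ones(len(A))]; print('plane',np.linalg.lstsq(M,A[:,2],rcond=None)[0]*np.array([1000,1000,1]))
E
```

```text
pics/g7b.png scale 17.333333333333332
140 [160.5 161.7 164.5 178.9 183.6]
z 0.16367698690170468 82
[539.6   6.8  25.7] 2.348022161111063
pics/g7m.png scale 17.333333333333332
plane [ 11.4 -13.  163.6]
```

View pics/g7b.png

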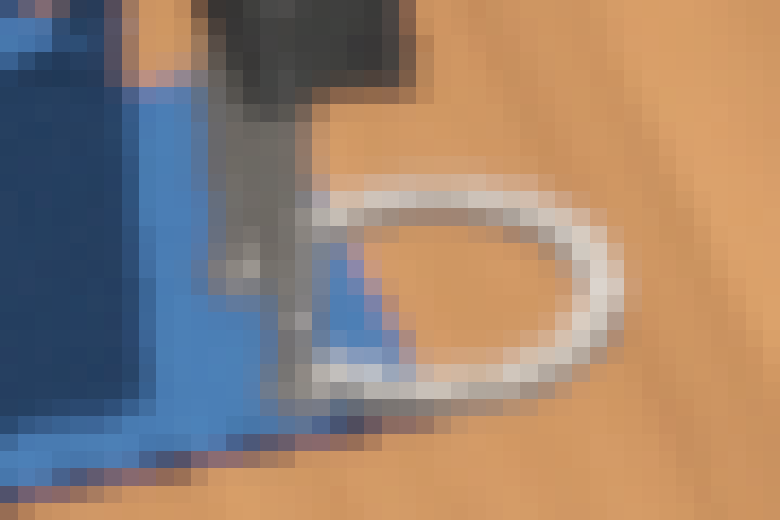

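View pics/g7m.png

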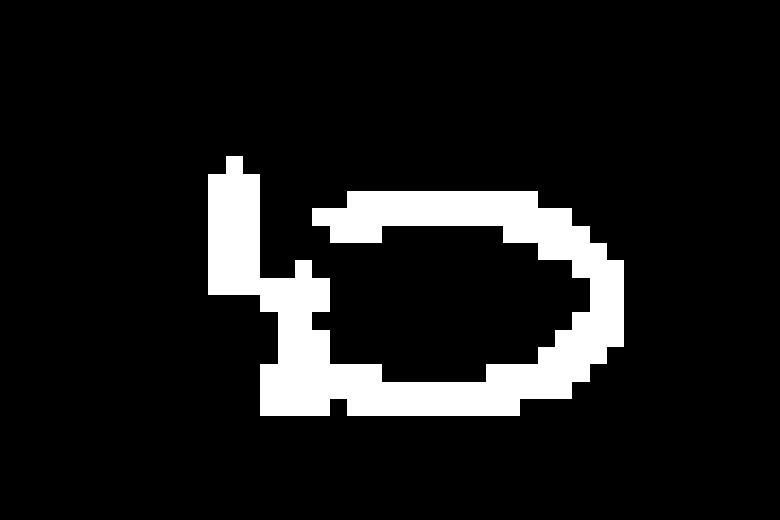

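```bash
python3 - <<'E'
from h import *
manip.movel([0.512,0.0045,0.236],0.15,until_force=8); manip.dwell(0.3)
print(manip.read_eef_pos(),manip.read_ft_force(),manip.read_clock())
for n in ("top","side"):
    im,d=snap(n,8); crop(im,*((240,190,320,260) if n=="top" else (240,195,300,245)),f"pics/g8_{n}.png")
E
```

```text
[0.51222201 0.00454826 0.23667701] [ 0.41524603 -0.50125448 -3.17529452] 23.4833
pics/g8_top.png scale 8.428571428571429
pics/g8_side.png scale 11.8
```

View pics/g8_side.png

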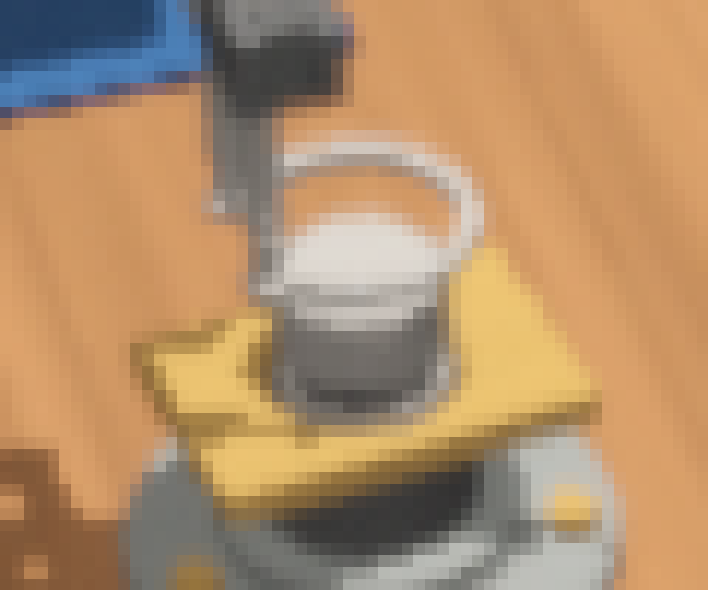

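View pics/g8_top.png

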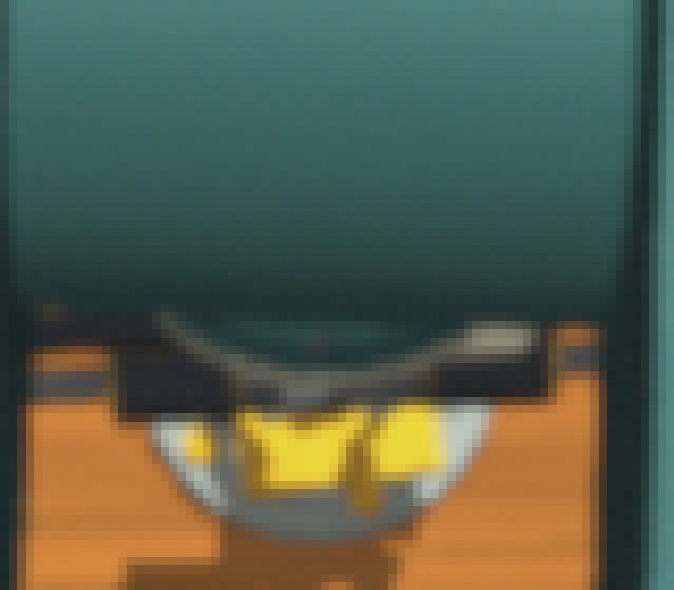

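```bash
python3 - <<'E'
from h import *
from scipy.optimize import least_squares
np.set_printoptions(precision=1,suppress=True)
im,d=load('side',8)
# outer/inner edge points of ring, read in crop (scale 11.8, offset 240,195)
f=lambda c:np.array(c,float)/11.8-.5+np.array([240,195])
hsv=cv2.cvtColor(im,cv2.COLOR_RGB2HSV)
m=np.zeros(d.shape,bool); m[204:220,263:284]=1
v,u=np.nonzero(m&(hsv[:,:,1]<85)); 
P,px=cloud('side',d,m&(hsv[:,:,1]<85)); print('z',np.percentile(P[:,2],[5,25,50,75,95])*1000)
s=P[:,2]>.0955
for zp in (.1007,.1027):
    W=onplane('side',px[s],zp)[:,:2]*1000
    g=lambda q:np.hypot(W[:,0]-q[0],W[:,1]-q[1])-25
    r=least_squares(g,[538,5],loss='soft_l1'); print(zp,s.sum(),r.x,np.abs(g(r.x)).mean())
# weighted pixel centre-line by edge reading
pts=f([(318,157),(365,150),(412,157),(450,178),(470,205),(470,232)])
for zp in (.1007,.1027):
    W=onplane('side',pts,zp)[:,:2]*1000; g=lambda q:np.hypot(W[:,0]-q[0],W[:,1]-q[1])-25
    r=least_squares(g,[538,5]); print('hand',zp,r.x,g(r.x))
E
```

```text
z [ -0.9  87.9  98.5 100.8 115. ]
0.1007 92 [538.8   4.6] 2.5087632733147283
0.1027 92 [538.1   2. ] 2.5018336264296637
hand 0.1007 [538.3   6. ] [-0.1  0.4  0.1 -0.5 -0.1  0.4]
hand 0.1027 [537.6   3.3] [-0.1  0.4  0.2 -0.4 -0.1  0.4]
```

```bash
python3 - <<'E'
from h import *
hit=manip.movel([0.512,0.0043,0.208],0.04,until_force=3); manip.dwell(0.1)
print(hit,manip.read_eef_pos(),manip.read_ft_force(),manip.read_torque(),manip.read_width()*93,manip.read_clock())
im,d=snap("side",9); crop(im,240,195,300,245,f"pics/g9_side.png")
E
```

```text
False [0.51212653 0.00429342 0.20835266] [ 0.39001861  0.19749886 -3.34200682] [0.03137851 0.0723268  0.03424939] 38.29085826347815 24.5333
pics/g9_side.png scale 11.8
```

View pics/g9_side.png

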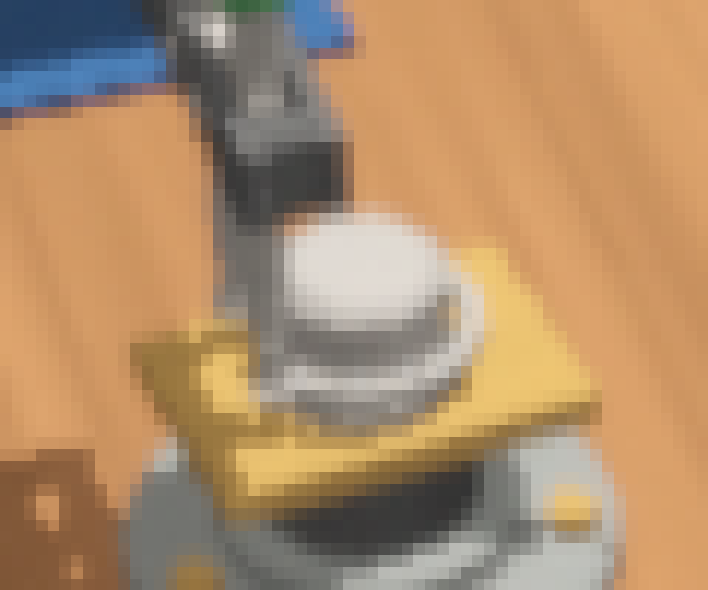

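```bash
python3 - <<'E'
from h import *
z=0.2083
c=np.array([0.5121,0.0043])
def probe(c,dv):
    h=manip.movel([*(c+np.array(dv)*0.006),z],0.012,until_force=2.0)
    p=manip.read_eef_pos(); f=manip.read_ft_force()
    print(dv,h,p,f.round(1) if hasattr(f,'round') else f); manip.movel([*c,z],0.04); return p
a=probe(c,(1,0)); b=probe(c,(-1,0))
c[0]=(a[0]+b[0])/2
manip.movel([*c,z],0.03)
a=probe(c,(0,1)); b=probe(c,(0,-1))
c[1]=(a[1]+b[1])/2
manip.movel([*c,z],0.03); manip.dwell(.2)
print(c,manip.read_eef_pos(),manip.read_ft_force(),manip.read_torque(),manip.read_width()*93,manip.read_clock())
E
```

```text
(1, 0) True [0.51752488 0.00442373 0.20752885] [-1.3  0.8 -2.3]
(-1, 0) True [0.50964355 0.00429242 0.20770076] [ 1.5  0.1 -1.9]
(0, 1) True [0.51335198 0.00858682 0.20770968] [ 0.4 -1.5 -1.1]
(0, -1) True [0.51332899 0.00163632 0.20755367] [ 0.4  1.6 -1.6]
[0.51358421 0.00511157] [0.51357912 0.00509389 0.20828726] [-0.75904997 -0.55717005 -3.11324416] [ 0.0280419  -0.00832048  0.0001982 ] 38.37275983937736 27.9333
```

```bash
python3 - <<'E'
from h import *
c=[0.5133,0.0051]
manip.movel([*c,0.202],0.03); manip.dwell(0.2); print(manip.read_eef_pos(),manip.read_ft_force())
h=manip.movel([*c,0.193],0.01,until_force=2.0)
p=manip.read_eef_pos(); print(h,p,manip.read_ft_force(),manip.read_torque())
if h:
    manip.movel([*c,p[2]+0.0024],0.02); manip.dwell(0.3)
print(manip.read_eef_pos(),manip.read_ft_force(),manip.read_torque(),manip.read_width()*93,manip.read_clock())
im,d=snap("side",10); crop(im,240,195,300,245,f"pics/g10_side.png"); cv2.imwrite("pics/full10.png",im[:,:,::-1])
E
```

```text
[0.51334071 0.00508877 0.20211564] [-0.14257966  0.2264414  -3.31377831]
True [0.51311541 0.00508366 0.1978982 ] [-2.31753385 -0.86609486  5.56541629] [0.05478532 0.31519312 0.02146123]
[0.51325605 0.00509158 0.20015314] [-0.7073614  -0.83332255 -2.96821213] [ 0.07250268 -0.04287673 -0.02629896] 37.99763449039346 29.625
pics/g10_side.png scale 11.8
```

View pics/g10_side.png

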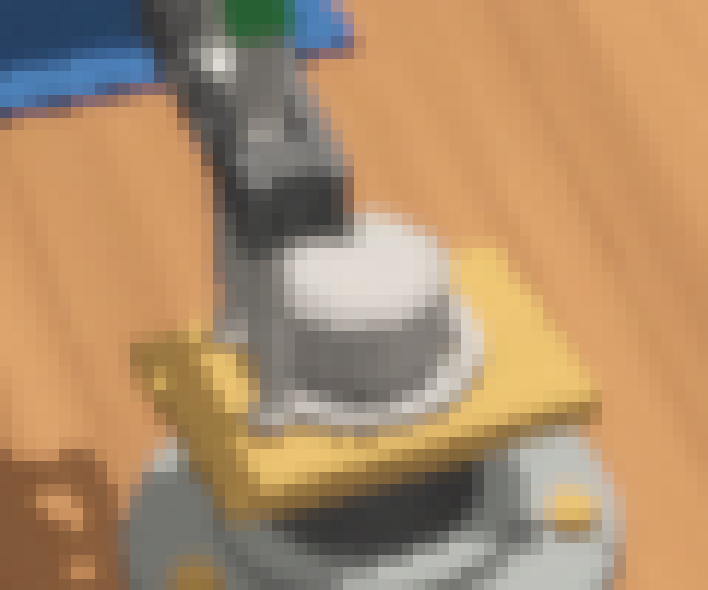

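View pics/full10.png

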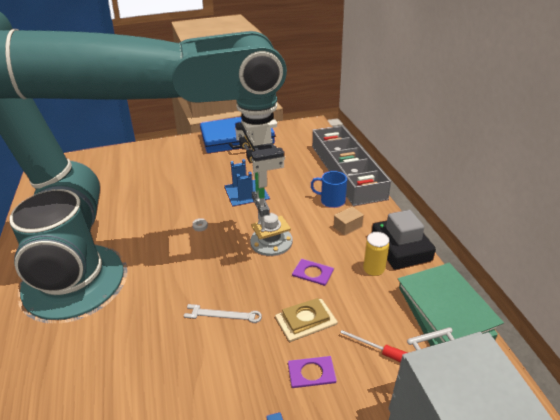

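```bash
python3 - <<'E'
from h import *
print(manip.read_eef_pos(),manip.read_ft_force(),manip.read_width()*93,manip.read_clock())
print(manip.sign_off())
E
```

```text
[0.51327999 0.00512097 0.20018409] [-0.49619618 -0.50450216 -4.21198444] 37.9548908493527 29.675
the job is handed in; nothing more can be done
None
```

I handed the job in at 29.7 s, with the pliers holding the spread ring level with the groove. The sign-off gives no verdict, so success rests on the checks below.

**Plate:** I lifted only the top plate and lowered it over the stub without resistance. It met the shoulder at the expected height (tool at 0.0535 m), and I let go of it. Pictures from both cameras show it lying flat around the stub, with the rest of the stack still in place.

**Ring:** I gripped the pliers at a finger width of about 38 mm, which is the squeezed-home stop, and lifted them straight out of the rest. I centred the ring by feeling for the stub on both sides: contact came about ±3.9 mm away in x and ±3.5 mm in y. I then touched the plate lightly (tool at 0.1979 m) and backed off, so the ring's middle is at about 0.0623 m, the groove's height. The last picture shows the spread ring around the stub, just above the plate.

**Last force readings:** With the ring hanging free, the vertical force was −3.0 N. Just before sign-off it was −4.2 N, with about 0.5 N sideways, so there was no sign of pressing on the plate or stub.

**Disagreements and gaps:**
- The two cameras differed by 2–4 mm on positions, so I relied on touch for the final centring.
- The touch on the plate peaked at about 9 N for a moment.
- I did not measure the pliers' tilt separately; I only saw that they looked upright in the pictures.

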